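# Touch off the gearbox cover at its three painted bosses

## Task

Before the bare aluminium gearbox cover is machined it has to be located: touch its three paint-marked bosses from above with the fingertips (a shut gripper makes a good probe), first red, then yellow, then blue, resting gently on the middle of each for about half a second. The cover is not clamped, so do not shift it, do not press hard, and touch nothing on it but the painted bosses. Finish with the gripper lifted well clear above it.

Things in the scene. Friction and masses are not known exactly. Their poses are not given: they have to be found in the camera images.
- cover: bare aluminium gearbox cover lying loose on the bench, 3 kg: 210 x 170 mm (x, y; 238 x 194 over its ears), 30 mm high, hub top 43 mm, five upright bosses 36 mm across: three painted, two bare (50 mm high at x -75, y -52; 62 mm at x 75, y -52). Origin: centre of underside, z up. Not the dark iron cover of the same shape without paint. Other things within 150 mm of its middle are below 80 mm
- red_boss (a point): centre of the flat top of the red-painted round boss on the aluminium cover; boss 36 mm across, vertical, its top 50 mm above the bench and at x -72, y 55 mm in the cover's frame; z axis points up out of the boss. Rigid metal, it does not give when touched
- yellow_boss (a point): centre of the flat top of the yellow-painted round boss on the aluminium cover; boss 36 mm across, vertical, its top 62 mm above the bench and at x 75, y 50 mm in the cover's frame; z axis points up out of the boss. Rigid metal, it does not give when touched
- blue_boss (a point): centre of the flat top of the blue-painted round boss on the aluminium cover; boss 36 mm across, vertical, its top 74 mm above the bench and at x 0, y -58 mm in the cover's frame; z axis points up out of the boss. Rigid metal, it does not give when touched

How it is judged:
By the outcome, as a careful person would: the job done as asked, in the order asked, and still so for the second after the job is handed in, with the robot touching nothing.
It also fails if it takes over 43 s, if anything falls off the work surface, if the arm or the gripper's body presses on something with over 40 N, if the wrist force passes 120 N, or if a joint passes its speed limit or range.

## Robot

A 6-joint arm with a two-finger parallel gripper is mounted at the origin on the work surface. World frame = base frame: x ahead of the robot, y to its left, z up, the work surface at z = 0. Lengths are in m, angles in rad, forces in N, time in s.
With the tool pointing down it reaches from about 0.35 to 0.775 m from the base axis. Payload 5.5 kg.
Tool frame: the origin (TCP) lies between the finger pads; the fingertips stand 19 mm ahead of it and the grasp point (between the pads) is the TCP; z points along the fingers, y is the direction in which the jaws open and shut (so a half turn about z gives the same grasp; the last joint's range is limited). The gripper opens to 85 mm and grips with 20 to 120 N. Pads are 22 mm wide; open, the fingers measure 114 mm over their backs; the gripper's body (76 mm by 85 mm) begins 54 mm behind the grasp point. The pads swing forward as they close: fully open they stand 13 mm farther back than shut.
Start: joints at [-1.428, 0.313, 0.046, 1.304, 0, 1.431], TCP at [0.16, -0.552, 0.216] pointing down, gripper open.
Joint ranges: [-2.76, 2.76], [-0.86, 1.69], [-1.03, 1.26], [-2.2, 2.34], [-1.47, 1.5], [-3.14, 3.14]. Speed limits (rad/s): [2.57, 2.57, 3.14, 3.14, 3.14, 3.14].

## Interface

Orientations are given as a unit quaternion [w, x, y, z].
In Python, from workcell import get_state, cams, workorder gives the robot as it stands.
- The arm moves only by the tool play_rows, never from a script. Its argument "series" is text: rows parted by semicolons, each of 7 numbers parted by spaces: the opening in per cent of the stroke, from 0 (shut) to 100 (fully open), then the shift along the tool's x, y, z in cm, then the turn, a rotation vector about the tool's x, y, z in degrees. A call has 1 to 12 rows; each row shifts and turns the commanded pose from where the row before left it, along the tool's axes as they then stand; what a row does not reach is not made up. A row lasts 1/8 s, in which the tool goes at most 62.5 mm and 10.7 degrees, less where a joint would pass 70% of its speed; a pose out of reach is approached as far as the arm can. A call with a gripper value outside its range is refused whole. The fingers move at their own pace and stop on an object; "newtons" is the grip in N (left out, the last holds). Time passes only in rows, so rows that do not move let the fingers close. It gives the time, the measured TCP pose, the force and the opening at its end, in the units of the state.
- get_state(): the state, without advancing time (a new reading comes with each control period).
- cams.read_camera(name): name is "scene" or "top"; returns the picture (400x640x3 uint8, red, green, blue); there is no depth.
- cams.get_calibration(name): a dict with "fx", "fy", "cx", "cy" (pixels), "rvec" (rotation vector, rad) and "tvec" (3), from world to camera coordinates, as OpenCV has them. Camera axes: x right, y down, z forward; pixel columns grow to the right and rows downward; lengths in m; the calibration is good to about 2 mm. A picture is of the moment at which its call begins. get_calibration takes no time and is no camera call.
- workorder.hand_in(): hands the job in, once; it reports no verdict.
The state is a dict: "clock": time; "joint_pos": joint angles; "qvel": joint speeds; "tau": joint torques, N m; "tcp_pos": TCP position; "orientation": TCP orientation; "wrist_force": force on the tool from outside, world axes, zero at the start; "ft_torque": the same for the moment, N m; "finger_gap": finger opening in m.
Only numpy, scipy, OpenCV 4.12 (cv2) and the standard library are available. Lean on these libraries where they do the work, as an engineer would, in place of code of your own. Each camera call takes 0.05 s, during which the arm holds its last target.

## Working session

There is one attempt and no reset: what is moved stays moved. The work goes in short steps, Python scripts to look and compute and a tool call to move; the robot and the scene stay as the last step left them, time stands still between calls to the robot, and variables do not carry over. Pictures are saved under pics/ and viewed, and the job is handed in when it is done.

Besides the shell and the picture viewer there is one more tool, called after "Emit:" as name(argument=value, ...), one argument or row to a line, values as JSON. play_rows: Moves the arm, as the interface text tells. Its arguments: {"type":"object","properties":{"series":{"type":"string"},"newtons":{"type":"number"}},"required":["series"]}

```bash
mkdir -p pics; python3 - <<'E'
from workcell import get_state, cams
import cv2
for n in ("scene","top"):
    im=cams.read_camera(n); cv2.imwrite(f"pics/{n}0.png",im[:,:,::-1]); print(n,cams.get_calibration(n))
print(get_state())
E
```

```text
scene {'fx': 415.97621901967244, 'fy': 415.97621901967244, 'cx': 316.3122999189279, 'cy': 197.23968273084637, 'rvec': array([ 1.41764105,  1.86893724, -1.02030779]), 'tvec': array([ 0.16100626, -0.23994902,  1.29298738])}
top {'fx': 413.6765454785824, 'fy': 413.6765454785824, 'cx': 327.26669419536864, 'cy': 195.116004013127, 'rvec': array([ 2.19316079, -2.21242814,  0.10176469]), 'tvec': array([-0.01426025,  0.57574885,  0.8483757 ])}
{'clock': 0.1, 'joint_pos': array([-1.42759728e+00,  3.13943118e-01,  4.51227069e-02,  1.30357127e+00,
       -2.88471924e-05,  1.43120494e+00]), 'qvel': array([ 0.00207755, -0.00050302,  0.00268264,  0.00059837, -0.00182689,
        0.00160274]), 'tau': array([ 2.13937994e-03, -4.81724811e+01,  2.99243689e+01,  1.27204121e-02,
       -2.53325807e-04,  8.49697784e-06]), 'tcp_pos': array([ 0.16036721, -0.55171189,  0.21500022]), 'orientation': array([-7.97647162e-04,  9.90020023e-01,  1.40924511e-01, -1.58624393e-05]), 'wrist_force': array([-0.43724615,  0.27393082, -1.01472846]), 'ft_torque': array([0.02021169, 0.02804278, 0.00135305]), 'finger_gap': 0.08588599305836934}
```

View pics/top0.png

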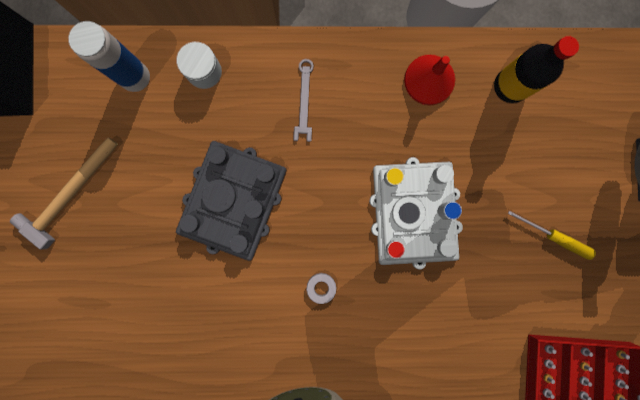

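View pics/scene0.png

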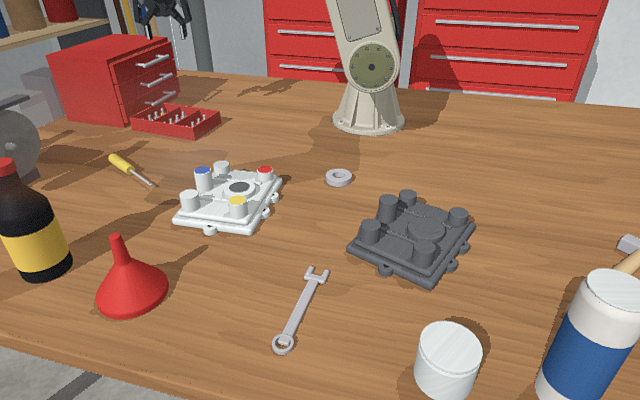

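```bash
python3 - <<'E'
import cv2
im=cv2.imread("pics/top0.png")[150:275,360:475]
cv2.imwrite("pics/topc.png",cv2.resize(im,None,fx=4.8,fy=4.8,interpolation=cv2.INTER_CUBIC))
im=cv2.imread("pics/scene0.png")[155:240,170:290]
cv2.imwrite("pics/scenec.png",cv2.resize(im,None,fx=6,fy=6,interpolation=cv2.INTER_CUBIC))
# colour centroids
import numpy as np
for n in ("top","scene"):
    I=cv2.imread(f"pics/{n}0.png").astype(int);b,g,r=I[...,0],I[...,1],I[...,2]
    box=np.zeros(b.shape,bool)
    if n=="top": box[150:275,365:470]=1
    else: box[155:240,175:285]=1
    for c,m in (("red",(r>120)&(g<70)&(b<70)),("yel",(r>140)&(g>110)&(b<90)),("blu",(b>90)&(r<90)&(b>g+30))):
        k,l,s,ce=cv2.connectedComponentsWithStats((m&box).astype(np.uint8))
        i=1+np.argmax(s[1:,4]); print(n,c,s[i],ce[i])
E
```

```text
top red [388 242  16  15 178] [395.76966292 249.17977528]
top yel [387 169  16  16 194] [394.53608247 175.89690722]
top blu [445 203  16  16 203] [452.62561576 210.22660099]
scene red [258 166  13   6  49] [264.44897959 168.81632653]
scene yel [175 226  76  14 389] [202.85089974 235.1311054 ]
scene blu [195 167  14   6  59] [201.6779661  169.62711864]
```

View pics/topc.png

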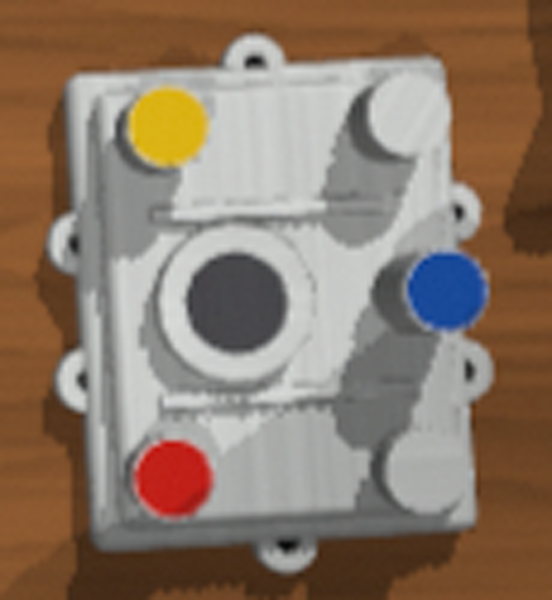

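View pics/scenec.png

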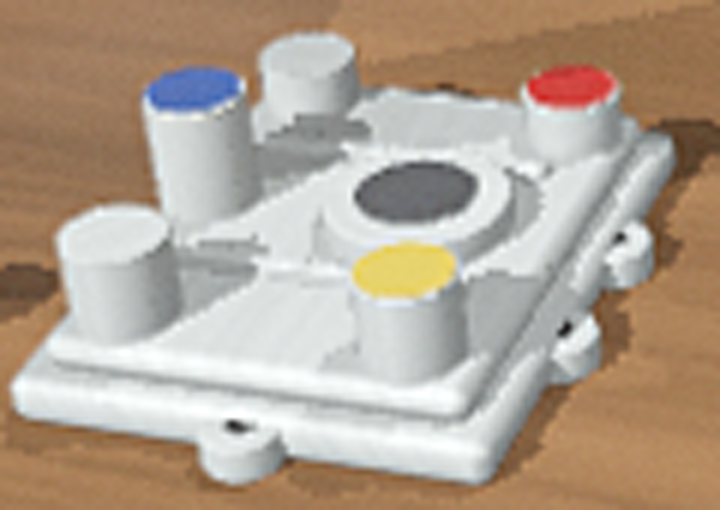

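```bash
cat > h.py <<'E'
import numpy as np,cv2
from scipy.optimize import least_squares
from scipy.spatial.transform import Rotation as R
from workcell import cams,get_state
B=np.array([[-.072,.055,.05],[.075,.05,.062],[0,-.058,.074]])
def ray(n,uv,z):
    c=cams.get_calibration(n);Rm=cv2.Rodrigues(c['rvec'])[0];o=-Rm.T@c['tvec']
    d=Rm.T@np.array([(uv[0]-c['cx'])/c['fx'],(uv[1]-c['cy'])/c['fy'],1]);return o+d*(z-o[2])/d[2]
def proj(n,P):
    c=cams.get_calibration(n);K=np.array([[c['fx'],0,c['cx']],[0,c['fy'],c['cy']],[0,0,1]])
    return cv2.projectPoints(np.atleast_2d(P),c['rvec'],c['tvec'],K,None)[0].reshape(-1,2)
def bosses(p): return B@R.from_euler('z',p[2]).as_matrix().T+[p[0],p[1],0]
E
python3 - <<'E'
from h import *
U={"top":[(395.77,249.18),(394.54,175.9),(452.63,210.23)],"scene":[(264.9,169.1),(236.9,199.8),(202.1,169.6)]}
for n in U: print(n,[ray(n,u,b[2]).round(4) for u,b in zip(U[n],B)])
for names in (["top"],["scene"],["top","scene"]):
    f=lambda p:np.concatenate([(proj(n,bosses(p))-U[n]).ravel() for n in names])
    s=least_squares(f,[.4,-.2,0],x_scale=[.1,.1,1]);print(names,s.x.round(4),bosses(s.x).round(4).tolist(),s.fun.round(2))
s=get_state();print(R.from_quat(np.roll(s['orientation'],-1)).as_matrix().round(4))
E
```

```text
top [array([ 0.4635, -0.1552,  0.05  ]), array([ 0.6104, -0.1534,  0.062 ]), array([ 0.5402, -0.2649,  0.074 ])]
scene [array([ 0.4622, -0.1561,  0.05  ]), array([ 0.6104, -0.1541,  0.062 ]), array([ 0.5396, -0.2654,  0.074 ])]
['top'] [ 0.5378 -0.2069  0.0451] [[0.4634, -0.1552, 0.05], [0.6104, -0.1535, 0.062], [0.5404, -0.2648, 0.074]] [-0.02  0.08  0.08 -0.02 -0.06 -0.06]
['scene'] [ 0.5372 -0.2075  0.0439] [[0.4628, -0.1558, 0.05], [0.6099, -0.1543, 0.062], [0.5397, -0.2655, 0.074]] [ 0.05  0.15  0.02 -0.15 -0.06  0.03]
['top', 'scene'] [ 0.5377 -0.2071  0.0445] [[0.4633, -0.1554, 0.05], [0.6104, -0.1538, 0.062], [0.5403, -0.265, 0.074]] [ 0.06  0.1   0.21  0.    0.05 -0.02  0.14  0.27  0.15  0.02  0.    0.18]
[[ 9.603e-01  2.790e-01 -3.000e-04]
 [ 2.790e-01 -9.603e-01  1.600e-03]
 [ 2.000e-04 -1.600e-03 -1.000e+00]]
```

Emit:
play_rows(
  series="0 3 -2.2 0 0 0 0;0 3.4 -2.5 0 0 0 0;0 3.4 -2.5 0 0 0 0;0 3.4 -2.5 0 0 0 0;0 3.4 -2.5 0 0 0 0;0 3.4 -2.5 0 0 0 0;0 3.4 -2.5 0 0 0 0;0 3.4 -2.5 0 0 0 0;0 3.4 -2.5 0 0 0 0;0 3.4 -2.5 0 0 0 0;0 3.4 -2.5 0 0 0 0;0 3.1 -2.4 0 0 0 0",
  newtons=20,
)

```text
clock: 1.6
tcp_pos: [0.4635, -0.1547, 0.2155]
orientation: [-0.0, 0.99, 0.141, -0.0]
wrist_force: [0.5, -0.8, 1.0]
finger_gap: -0.0
```

Emit:
play_rows(
  series="0 0 0 0 0 0 0;0 0 0 0 0 0 0",
)

```text
clock: 1.85
tcp_pos: [0.4625, -0.1561, 0.2155]
orientation: [-0.0, 0.99, 0.141, -0.0]
wrist_force: [0.2, -0.2, 1.2]
finger_gap: -0.0002
```

```bash
cat > rel.py <<'E'
from h import *
import sys
s=get_state();M=R.from_quat(np.roll(s['orientation'],-1)).as_matrix()
P=bosses([.5377,-.2071,.0445]);P[:,2]+=.019
print(s['clock'],s['tcp_pos'].round(4),s['wrist_force'].round(2),s['ft_torque'].round(3),s['finger_gap'],'tilt',M[2].round(4))
for n,p in zip("RYB",P): print(n,'tool cm',((p-s['tcp_pos'])@M*100).round(2))
E
python3 rel.py; python3 - <<'E'
from h import *
for n in("top","scene"):
    im=cams.read_camera(n);c=proj(n,[.4633,-.1554,.12])[0].astype(int);x,y=np.clip(c-[80,70],0,[480,250])
    cv2.imwrite(f"pics/a_{n}.png",cv2.resize(im[y:y+150,x:x+160,::-1],None,fx=4,fy=4));print(x,y)
E
```

```text
1.85 [ 0.4625 -0.1561  0.2155] [ 0.24 -0.16  1.19] [ 0.004 -0.041  0.018] -0.00017159399184242348 tilt [-9.e-04 -2.e-04 -1.e+00]
R tool cm [ 0.11 -0.05 14.65]
Y tool cm [14.27  3.91 13.43]
B tool cm [ 4.43 12.63 12.24]
323 181
182 70
```

View pics/a_scene.png

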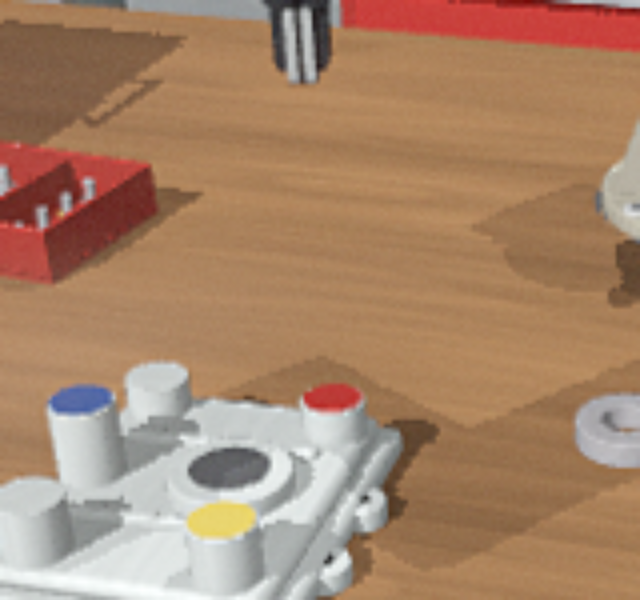

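```bash
python3 -c "
from h import *
for z in(.1965,.1835,.2095): print(proj('scene',[.4625,-.1561,z]))"
```

```text
[[259.82420607 106.1952607 ]]
[[260.30874729 112.25560964]]
[[259.33153925 100.03328146]]
```

Emit:
play_rows(
  series="0 0 0 3 0 0 0;0 0 0 3 0 0 0;0 0 0 3 0 0 0;0 0 0 2 0 0 0;0 0 0 1 0 0 0;0 0 0 0 0 0 0;0 0 0 0 0 0 0",
)

```text
clock: 2.82
tcp_pos: [0.4635, -0.1567, 0.0967]
orientation: [0.001, 0.99, 0.141, 0.001]
wrist_force: [-0.3, 0.4, 0.2]
finger_gap: -0.0001
```

```bash
python3 rel.py; python3 - <<'E'
from h import *
for n in("scene",):
    im=cams.read_camera(n)
    cv2.imwrite(f"pics/b_{n}.png",cv2.resize(im[120:220,190:310,::-1],None,fx=6,fy=6))
E
```

```text
2.825 [ 0.4635 -0.1567  0.0967] [-0.33  0.39  0.16] [ 0.017  0.016 -0.031] -7.121945550650109e-05 tilt [ 0.0011  0.0012 -1.    ]
R tool cm [ 0.02 -0.14  2.77]
Y tool cm [14.19  3.81  1.59]
B tool cm [ 4.36 12.55  0.39]
```

View pics/b_scene.png

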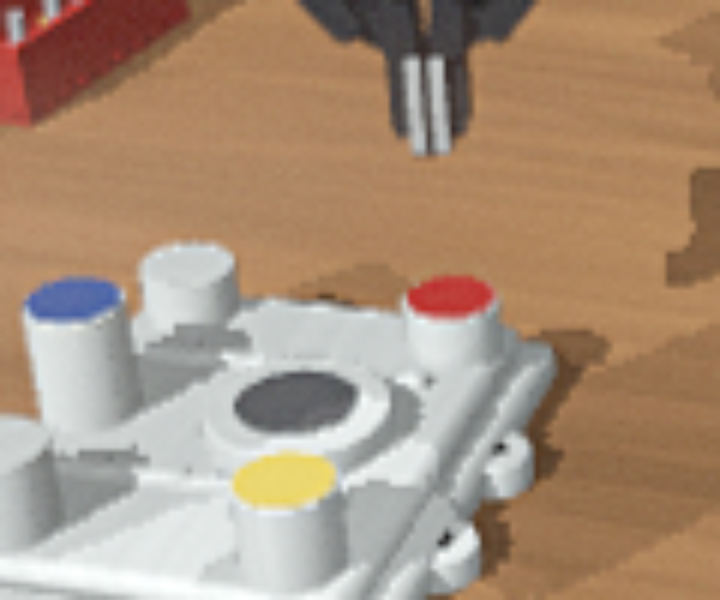

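```bash
python3 - <<'E'
from h import *
s=get_state();M=R.from_quat(np.roll(s['orientation'],-1)).as_matrix();p=s['tcp_pos']
for d in(-.02,0,.019): print(proj('scene',p+M[:,2]*d),proj('top',p+M[:,2]*d))
print(get_state()['joint_pos'])
im=cams.read_camera("top");x,y=330,150
cv2.imwrite("pics/b_top.png",cv2.resize(im[y:y+150,x:x+160,::-1],None,fx=4,fy=4))
im=cams.read_camera("scene");cv2.imwrite("pics/b_sc2.png",im[:,:,::-1])
E
```

```text
[[262.2688254  142.02931283]] [[403.49849342 251.56113289]]
[[262.93300035 150.44787194]] [[401.27313399 250.78175079]]
[[263.54935447 158.26029185]] [[399.26125919 250.07713688]]
[-4.90016090e-01  2.19702021e-01 -3.82830117e-01  9.66419166e-01
 -7.39920630e-05  2.36913289e+00]
```

View pics/b_top.png

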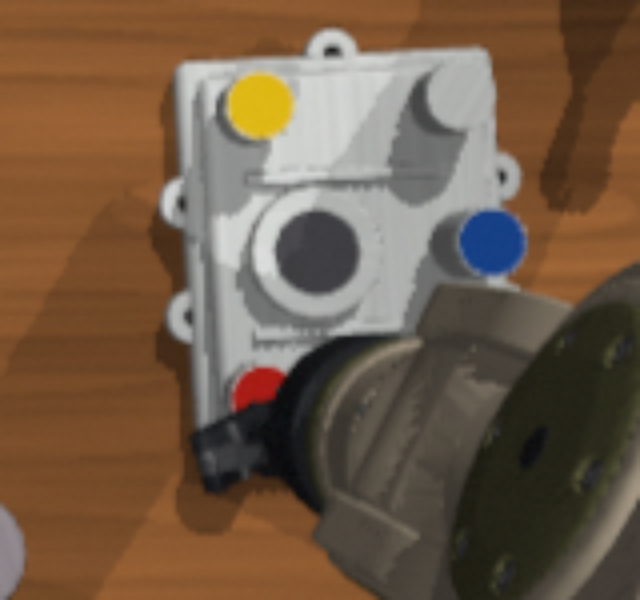

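View pics/b_sc2.png

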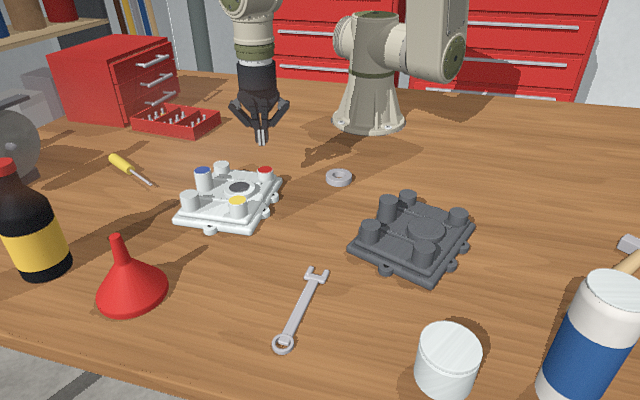

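```bash
python3 - <<'E'
from h import *
s=get_state();print(s['clock'],s['tcp_pos'],s['orientation'])
def tri(a,b):
    Ps=[]
    for n in("top","scene"):
        c=cams.get_calibration(n);K=np.array([[c['fx'],0,c['cx']],[0,c['fy'],c['cy']],[0,0,1]])
        Ps.append(K@np.c_[cv2.Rodrigues(c['rvec'])[0],c['tvec']])
    X=cv2.triangulatePoints(Ps[0],Ps[1],np.array(a,float).reshape(2,1),np.array(b,float).reshape(2,1));X=(X[:3]/X[3]).ravel()
    print(X.round(4),proj("top",X),proj("scene",X),a,b)
tri((387,264),(284,103))
for z in (.06,.0777,.09,.11): print(ray("scene",(262,145.3),z))
t,sc=cams.read_camera("top"),cams.read_camera("scene")
cv2.imwrite("pics/c_t.png",cv2.resize(t[230:290,370:450,::-1],None,fx=8,fy=8,interpolation=cv2.INTER_CUBIC))
cv2.imwrite("pics/c_s.png",cv2.resize(sc[60:160,210:310,::-1],None,fx=6,fy=6,interpolation=cv2.INTER_CUBIC))
E
```

```text
2.975 [ 0.46353841 -0.15644335  0.09666517] [5.51459610e-04 9.90021151e-01 1.40916187e-01 6.67249904e-04]
[ 0.4497 -0.1094  0.2034] [[386.2575352  264.24718993]] [[283.3787936  102.94373217]] (387, 264) (284, 103)
[ 0.36987394 -0.19954884  0.06      ]
[ 0.40378309 -0.18445498  0.0777    ]
[ 0.42734707 -0.17396602  0.09      ]
[ 0.46566248 -0.15691081  0.11      ]
```

View pics/c_t.png

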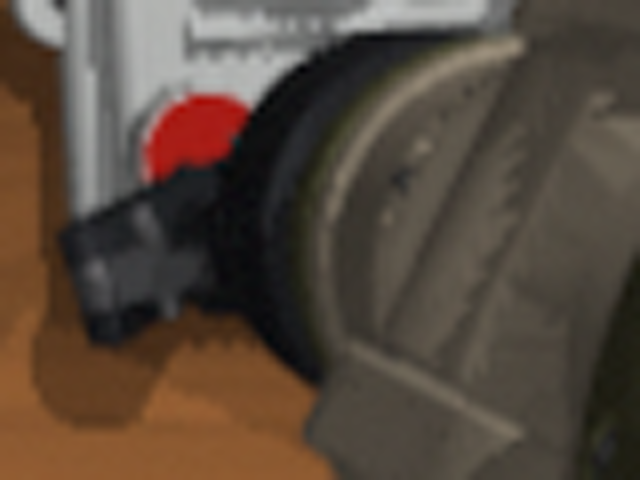

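View pics/c_s.png

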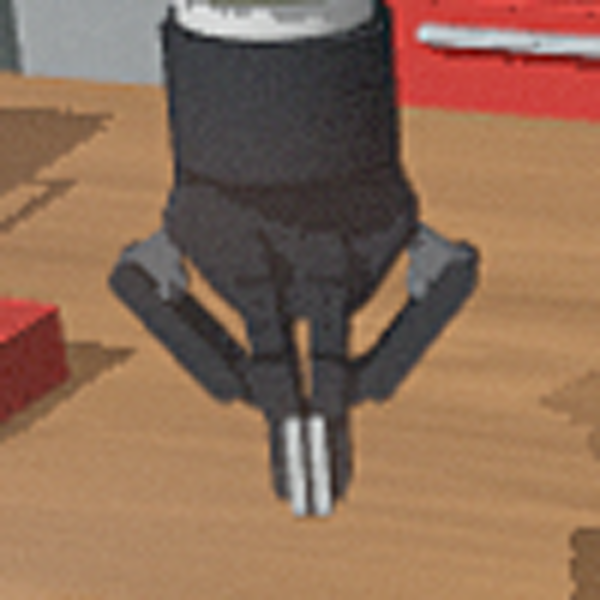

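Emit:
play_rows(
  series="0 0 -0.1 0.5 0 0 0;0 0 0 0.5 0 0 0;0 0 0 0.5 0 0 0;0 0 0 0.5 0 0 0;0 0 0 0 0 0 0;0 0 0 0 0 0 0",
)

```text
clock: 3.82
tcp_pos: [0.4627, -0.1551, 0.0758]
orientation: [0.0, 0.99, 0.141, -0.0]
wrist_force: [-0.5, -0.6, 0.4]
finger_gap: -0.0002
```

```bash
python3 rel.py; python3 - <<'E'
from h import *
sc=cams.read_camera("scene")
cv2.imwrite("pics/d_s.png",cv2.resize(sc[110:210,210:310,::-1],None,fx=6,fy=6,interpolation=cv2.INTER_CUBIC))
print(proj("scene",[[.4633,-.1554,.05],[.4633,-.1554,.08],[.4743,-.1554,.08],[.4633,-.1554,.09]]))
E
```

```text
3.825 [ 0.4627 -0.1551  0.0758] [-0.48 -0.64  0.37] [ 0.028  0.004 -0.046] -0.000200733028517363 tilt [-0.e+00  1.e-04 -1.e+00]
R tool cm [0.05 0.04 0.68]
Y tool cm [14.22  3.99 -0.52]
B tool cm [ 4.38 12.72 -1.72]
[[265.01851762 169.36737517]
 [264.06114937 157.36110394]
 [262.17087504 159.62150484]
 [263.73437576 153.26306473]]
```

View pics/d_s.png

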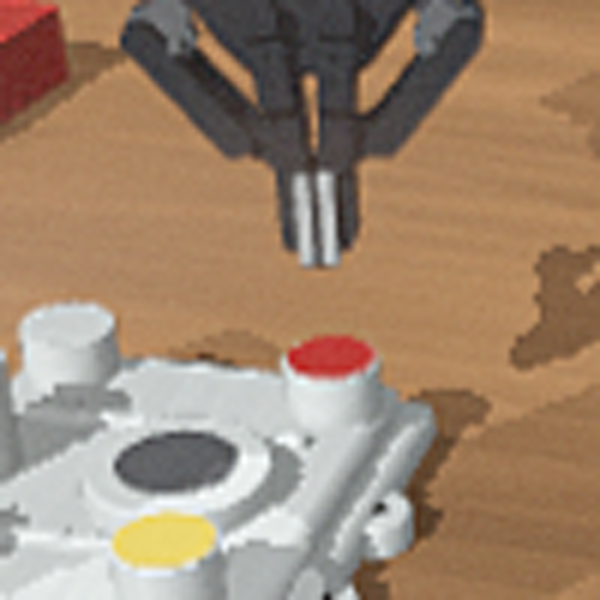

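Emit:
play_rows(
  series="0 0 0 0.3 0 0 0;0 0 0 0.3 0 0 0;0 0 0 0.2 0 0 0;0 0 0 0 0 0 0",
)

```text
clock: 4.38
tcp_pos: [0.4624, -0.155, 0.0675]
orientation: [-0.0, 0.99, 0.141, -0.0]
wrist_force: [-0.2, -0.2, 0.2]
finger_gap: -0.0001
```

Emit:
play_rows(
  series="0 0 0 0.2 0 0 0;0 0 0 0.2 0 0 0;0 0 0 0 0 0 0",
)

```text
clock: 4.75
tcp_pos: [0.4625, -0.155, 0.0636]
orientation: [-0.0, 0.99, 0.141, -0.0]
wrist_force: [0.5, -1.0, -0.7]
finger_gap: -0.0001
```

```bash
python3 rel.py; python3 - <<'E'
from h import *
sc=cams.read_camera("scene")
cv2.imwrite("pics/e_s.png",cv2.resize(sc[110:210,210:310,::-1],None,fx=6,fy=6,interpolation=cv2.INTER_CUBIC))
t=cams.read_camera("top")
cv2.imwrite("pics/e_t.png",cv2.resize(t[220:290,360:460,::-1],None,fx=6,fy=6,interpolation=cv2.INTER_CUBIC))
E
```

```text
4.75 [ 0.4625 -0.155   0.0636] [ 0.55 -1.02 -0.67] [0.01  0.013 0.034] -0.00010784679709317124 tilt [-3.e-04 -2.e-04 -1.e+00]
R tool cm [ 0.07  0.05 -0.54]
Y tool cm [14.24  4.01 -1.75]
B tool cm [ 4.4  12.73 -2.94]
```

View pics/e_s.png

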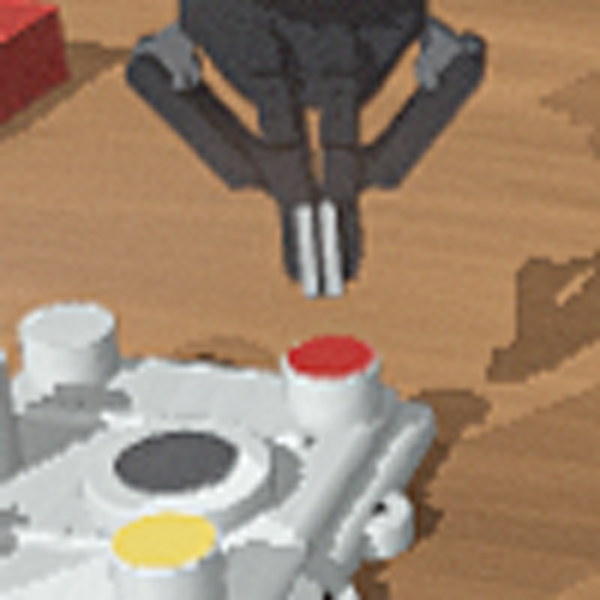

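View pics/e_t.png

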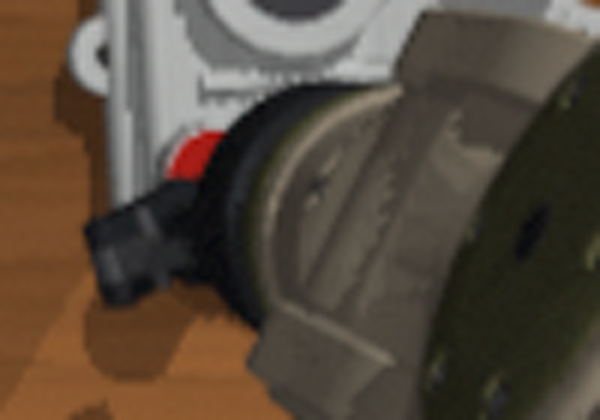

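```bash
python3 - <<'E'
from h import *
s=get_state();M=R.from_quat(np.roll(s['orientation'],-1)).as_matrix()
S=lambda a:((np.array(a)+.5)/6-.5+[210,110]);T=lambda a:((np.array(a)+.5)/6-.5+[360,220])
obs=np.r_[S((321,294)),S((486,55)),S((128,65)),T((99,270))]
for fr in(0,.008,.011,.014):
    def f(q):
        t=q[:3];k=lambda sy,fx:t+M@[fx,sy*q[3],-q[4]]
        return np.r_[proj("scene",t+M@[fr,0,0])[0],proj("scene",k(-1,fr))[0],proj("scene",k(1,fr))[0],proj("top",k(-1,0))[0]]-obs
    r=least_squares(f,[.46,-.155,.08,.06,.08],x_scale=.05);print(fr,r.x.round(4),r.fun.round(1))
E
```

```text
0 [ 0.4628 -0.157   0.0766  0.0618  0.0909] [ 0.5 -0.  -0.4  0.7 -0.2 -0.6 -0.1  0. ]
0.008 [ 0.4629 -0.1558  0.081   0.0611  0.0899] [ 0.5 -0.  -0.4  0.7 -0.2 -0.6 -0.2  0.1]
0.011 [ 0.463  -0.1553  0.0827  0.0608  0.0896] [ 0.5 -0.  -0.4  0.7 -0.2 -0.6 -0.2  0.1]
0.014 [ 0.463  -0.1549  0.0843  0.0606  0.0892] [ 0.5 -0.  -0.5  0.7 -0.2 -0.6 -0.2  0.1]
```

Emit:
play_rows(
  series="0 0.05 0 0.5 0 0 0;0 0 0 0.5 0 0 0;0 0 0 0.5 0 0 0;0 0 0 0.4 0 0 0;0 0 0 0.2 0 0 0;0 0 0 0 0 0 0",
)

```text
clock: 5.6
tcp_pos: [0.463, -0.1549, 0.0426]
orientation: [-0.0, 0.99, 0.141, -0.0]
wrist_force: [-0.2, 0.3, -0.5]
finger_gap: -0.0001
```

```bash
python3 rel.py; python3 - <<'E'
from h import *
sc=cams.read_camera("scene")
cv2.imwrite("pics/f_s.png",cv2.resize(sc[130:190,230:300,::-1],None,fx=9,fy=9,interpolation=cv2.INTER_CUBIC))
E
```

```text
5.6 [ 0.463  -0.1549  0.0426] [-0.24  0.26 -0.5 ] [0.01  0.061 0.019] -0.00014570151966848273 tilt [-2.e-04 -1.e-04 -1.e+00]
R tool cm [ 0.02  0.05 -2.64]
Y tool cm [14.18  4.01 -3.84]
B tool cm [ 4.35 12.73 -5.04]
```

View pics/f_s.png

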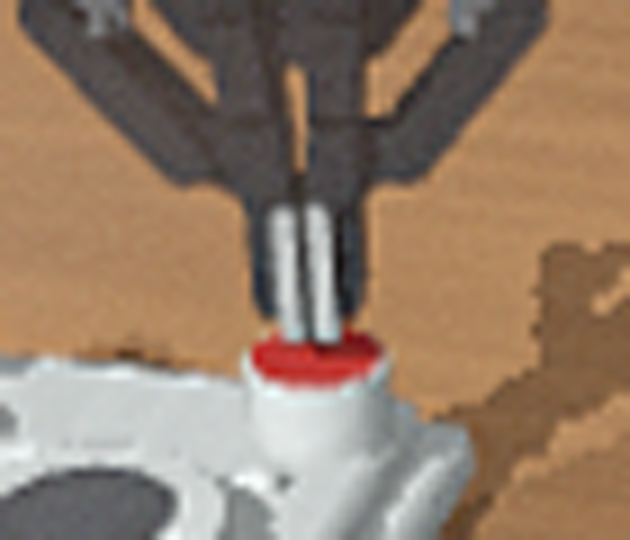

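Emit:
play_rows(
  series="0 0 0 0.2 0 0 0;0 0 0 0.2 0 0 0;0 0 0 0.1 0 0 0;0 0 0 0 0 0 0",
)

```text
clock: 6.15
tcp_pos: [0.463, -0.1549, 0.0377]
orientation: [-0.0, 0.99, 0.141, -0.0]
wrist_force: [0.3, -0.1, 0.1]
finger_gap: -0.0001
```

Emit:
play_rows(
  series="0 0 0 0.1 0 0 0;0 0 0 0 0 0 0",
)

```text
clock: 6.4
tcp_pos: [0.4631, -0.155, 0.0367]
orientation: [0.0, 0.99, 0.141, -0.0]
wrist_force: [0.3, 0.5, 0.4]
finger_gap: -0.0002
```

Emit:
play_rows(
  series="0 0 0 0.1 0 0 0;0 0 0 0 0 0 0",
)

```text
clock: 6.65
tcp_pos: [0.4631, -0.1549, 0.0357]
orientation: [-0.0, 0.99, 0.141, -0.0]
wrist_force: [-0.7, -0.6, 0.2]
finger_gap: 0.0001
```

```bash
python3 rel.py
```

```text
6.65 [ 0.4631 -0.1549  0.0357] [-0.66 -0.56  0.21] [0.007 0.018 0.032] 8.997647258980542e-05 tilt [-1.e-04 -0.e+00 -1.e+00]
R tool cm [ 0.01  0.05 -3.33]
Y tool cm [14.18  4.   -4.53]
B tool cm [ 4.34 12.73 -5.73]
```

Emit:
play_rows(
  series="0 0 0 0.1 0 0 0;0 0 0 0 0 0 0",
)

```text
clock: 6.9
tcp_pos: [0.4631, -0.1549, 0.0347]
orientation: [-0.0, 0.99, 0.141, -0.0]
wrist_force: [0.3, 0.7, -0.1]
finger_gap: 0.0001
```

Emit:
play_rows(
  series="0 0 0 0.1 0 0 0;0 0 0 0 0 0 0",
)

```text
clock: 7.15
tcp_pos: [0.4632, -0.155, 0.0346]
orientation: [0.0, 0.99, 0.141, 0.0]
wrist_force: [-1.6, 0.5, 7.3]
finger_gap: -0.0
```

Emit:
play_rows(
  series="0 0 0 0.05 0 0 0;0 0 0 0 0 0 0",
)

```text
clock: 7.4
tcp_pos: [0.4632, -0.155, 0.0345]
orientation: [0.0, 0.99, 0.141, 0.0]
wrist_force: [-3.1, 1.5, 12.6]
finger_gap: 0.0002
```

Emit:
play_rows(
  series="0 0 0 -0.05 0 0 0;0 0 0 0 0 0 0;0 0 0 0 0 0 0;0 0 0 0 0 0 0;0 0 0 0 0 0 0",
)

```text
clock: 8.02
tcp_pos: [0.4632, -0.155, 0.0346]
orientation: [0.0, 0.99, 0.141, 0.0]
wrist_force: [-0.9, 0.6, 7.9]
finger_gap: -0.0001
```

```bash
python3 - <<'E'
from h import *
sc=cams.read_camera("scene")
cv2.imwrite("pics/g_s.png",cv2.resize(sc[150:240,170:290,::-1],None,fx=6,fy=6,interpolation=cv2.INTER_CUBIC))
E
```

```text
(no output)
```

View pics/g_s.png

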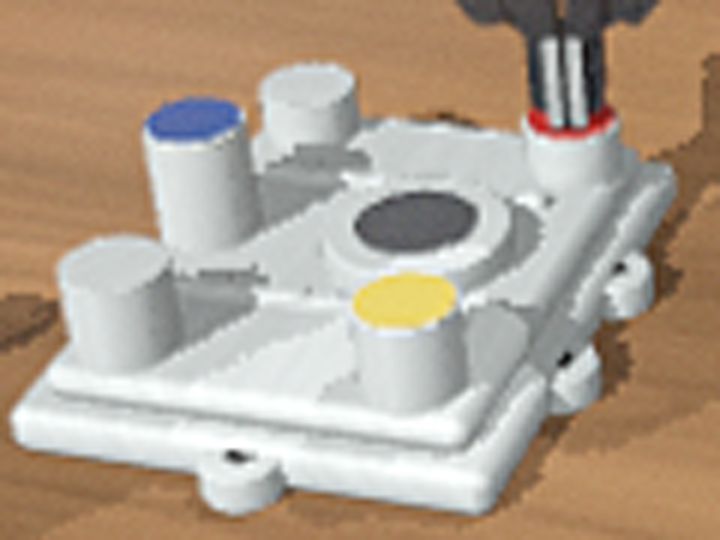

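Emit:
play_rows(
  series="0 0 0 -1 0 0 0;0 0 0 -2.5 0 0 0;0 0 0 -2.5 0 0 0;0 3 0.8 0 0 0 0;0 4 1.1 0 0 0 0;0 4 1.1 0 0 0 0;0 3.2 1 0 0 0 0;0 0 0 0 0 0 0;0 0 0 1.5 0 0 0;0 0 0 1.5 0 0 0;0 0 0 1 0 0 0;0 0 0 0 0 0 0",
)

```text
clock: 9.57
tcp_pos: [0.6092, -0.1535, 0.0524]
orientation: [-0.001, 0.99, 0.141, -0.001]
wrist_force: [-0.3, -0.2, -0.6]
finger_gap: 0.0003
```

```bash
python3 rel.py; python3 - <<'E'
from h import *
sc=cams.read_camera("scene")
cv2.imwrite("pics/h_s.png",cv2.resize(sc[150:240,170:290,::-1],None,fx=6,fy=6,interpolation=cv2.INTER_CUBIC))
E
```

```text
9.575 [ 0.6092 -0.1535  0.0524] [-0.33 -0.22 -0.58] [ 0.06   0.008 -0.012] 0.0003292980429593948 tilt [-0.0022 -0.0015 -1.    ]
R tool cm [-14.07  -3.89  -1.62]
Y tool cm [ 0.1   0.06 -2.86]
B tool cm [-9.74  8.79 -4.05]
```

View pics/h_s.png

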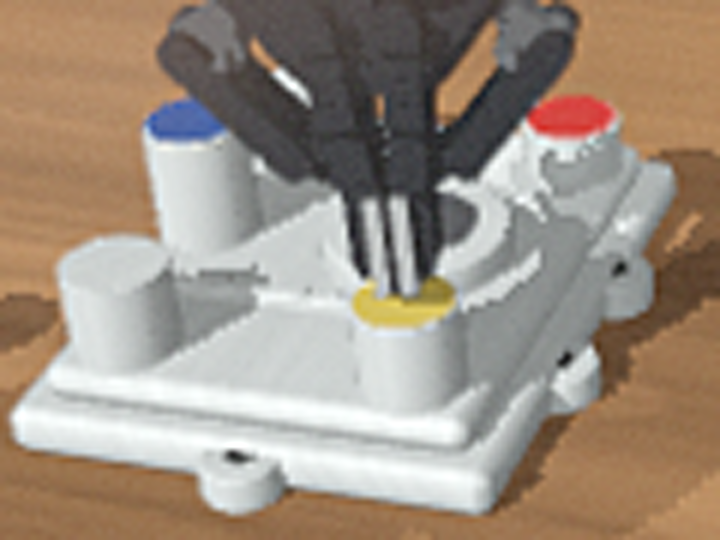

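Emit:
play_rows(
  series="0 0 0 0.1 0 0 0;0 0 0 0.1 0 0 0;0 0 0 0 0 0 0",
)

```text
clock: 10.0
tcp_pos: [0.6108, -0.1538, 0.0521]
orientation: [0.0, 0.99, 0.141, 0.0]
wrist_force: [-0.4, 0.3, 0.1]
finger_gap: -0.0001
```

```bash
python3 rel.py
```

```text
10.0 [ 0.6108 -0.1538  0.0521] [-0.35  0.29  0.11] [ 0.051  0.07  -0.02 ] -0.0001399203456489975 tilt [ 3.e-04  4.e-04 -1.e+00]
R tool cm [-14.21  -3.97  -1.7 ]
Y tool cm [-0.04 -0.01 -2.89]
B tool cm [-9.88  8.72 -4.09]
```

Emit:
play_rows(
  series="0 0 0 0.1 0 0 0;0 0 0 0.1 0 0 0;0 0 0 0 0 0 0;0 0 0 0 0 0 0",
)

```text
clock: 10.5
tcp_pos: [0.6107, -0.1537, 0.0498]
orientation: [0.0, 0.99, 0.141, -0.0]
wrist_force: [-0.5, -0.9, -0.3]
finger_gap: 0.0003
```

Emit:
play_rows(
  series="0 0 0 0.1 0 0 0;0 0 0 0 0 0 0",
)

```text
clock: 10.75
tcp_pos: [0.6106, -0.1538, 0.0487]
orientation: [-0.0, 0.99, 0.141, -0.0]
wrist_force: [0.0, 0.8, 0.6]
finger_gap: 0.0
```

Emit:
play_rows(
  series="0 0 0 0.1 0 0 0;0 0 0 0 0 0 0",
)

```text
clock: 11.0
tcp_pos: [0.6105, -0.1538, 0.0476]
orientation: [-0.0, 0.99, 0.141, -0.0]
wrist_force: [-0.3, 0.6, -0.2]
finger_gap: 0.0002
```

Emit:
play_rows(
  series="0 0 0 0.1 0 0 0;0 0 0 0 0 0 0",
)

```text
clock: 11.25
tcp_pos: [0.6106, -0.1538, 0.0467]
orientation: [0.0, 0.99, 0.141, -0.0]
wrist_force: [0.3, 0.1, 0.0]
finger_gap: 0.0001
```

Emit:
play_rows(
  series="0 0 0 0.05 0 0 0;0 0 0 0 0 0 0",
)

```text
clock: 11.5
tcp_pos: [0.6107, -0.1538, 0.0466]
orientation: [0.0, 0.99, 0.141, 0.0]
wrist_force: [-0.7, 0.5, 3.8]
finger_gap: 0.0001
```

Contact at 3.8 N; add a hair and dwell.

Emit:
play_rows(
  series="0 0 0 0.03 0 0 0;0 0 0 0 0 0 0;0 0 0 0 0 0 0;0 0 0 0 0 0 0;0 0 0 0 0 0 0;0 0 0 0 0 0 0",
)

```text
clock: 12.25
tcp_pos: [0.6107, -0.1538, 0.0466]
orientation: [0.0, 0.99, 0.141, 0.0]
wrist_force: [-1.9, 0.7, 5.1]
finger_gap: -0.0002
```

```bash
python3 rel.py; python3 - <<'E'
from h import *
sc=cams.read_camera("scene")
cv2.imwrite("pics/i_s.png",cv2.resize(sc[150:240,170:290,::-1],None,fx=6,fy=6,interpolation=cv2.INTER_CUBIC))
E
```

```text
12.25 [ 0.6107 -0.1538  0.0466] [-1.92  0.67  5.11] [ 0.063  0.449 -0.005] -0.00021076738705851417 tilt [ 3.e-04  4.e-04 -1.e+00]
R tool cm [-14.19  -3.96  -2.25]
Y tool cm [-0.03 -0.   -3.44]
B tool cm [-9.86  8.72 -4.64]
```

View pics/i_s.png

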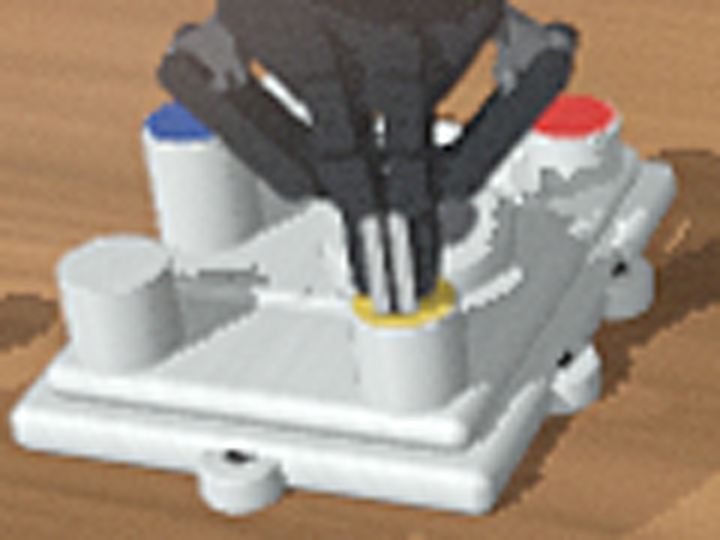

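Emit:
play_rows(
  series="0 0 0 -1 0 0 0;0 0 0 -2.6 0 0 0;0 0 0 -2.6 0 0 0;0 -2 1.7 0 0 0 0;0 -3 2.7 0 0 0 0;0 -3 2.7 0 0 0 0;0 -1.85 1.6 0 0 0 0;0 0 0 0 0 0 0;0 0 0 1.7 0 0 0;0 0 0 1.7 0 0 0;0 0 0 0.8 0 0 0;0 0 0 0 0 0 0",
)

```text
clock: 13.8
tcp_pos: [0.54, -0.264, 0.065]
orientation: [-0.001, 0.99, 0.141, -0.001]
wrist_force: [-0.1, -0.2, 0.5]
finger_gap: -0.0
```

Emit:
play_rows(
  series="0 0 0 0 0 0 0;0 0 0 0 0 0 0",
)

```text
clock: 14.05
tcp_pos: [0.5408, -0.265, 0.0666]
orientation: [0.0, 0.99, 0.141, 0.0]
wrist_force: [-0.3, 0.7, -0.6]
finger_gap: -0.0001
```

```bash
python3 rel.py; python3 - <<'E'
from h import *
sc=cams.read_camera("scene")
cv2.imwrite("pics/j_s.png",cv2.resize(sc[150:240,170:290,::-1],None,fx=6,fy=6,interpolation=cv2.INTER_CUBIC))
E
```

```text
14.05 [ 0.5408 -0.265   0.0666] [-0.32  0.68 -0.58] [-0.028 -0.014 -0.016] -7.092335668293878e-05 tilt [ 8.e-04  1.e-03 -1.e+00]
R tool cm [ -4.38 -12.69  -0.25]
Y tool cm [ 9.79 -8.73 -1.44]
B tool cm [-0.05 -0.01 -2.64]
```

View pics/j_s.png

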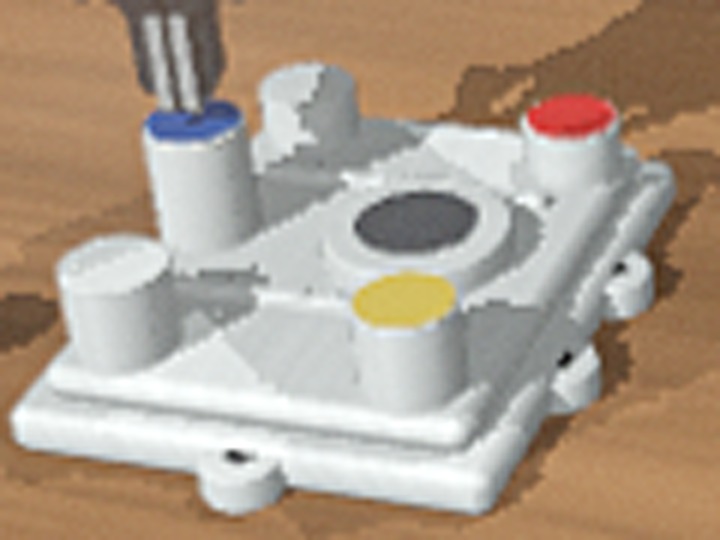

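Emit:
play_rows(
  series="0 0 0 0.2 0 0 0;0 0 0 0.2 0 0 0;0 0 0 0.1 0 0 0;0 0 0 0 0 0 0;0 0 0 0 0 0 0",
)

```text
clock: 14.72
tcp_pos: [0.5404, -0.2648, 0.061]
orientation: [0.0, 0.99, 0.141, -0.0]
wrist_force: [0.5, 0.9, -0.2]
finger_gap: 0.0002
```

Emit:
play_rows(
  series="0 0 0 0.1 0 0 0;0 0 0 0 0 0 0",
)

```text
clock: 14.98
tcp_pos: [0.5403, -0.2648, 0.0599]
orientation: [0.0, 0.99, 0.141, -0.0]
wrist_force: [-1.2, 0.1, -1.0]
finger_gap: -0.0
```

Emit:
play_rows(
  series="0 0 0 0.1 0 0 0;0 0 0 0 0 0 0",
)

```text
clock: 15.22
tcp_pos: [0.5403, -0.2648, 0.0589]
orientation: [-0.0, 0.99, 0.141, -0.0]
wrist_force: [-0.5, -0.7, -0.3]
finger_gap: -0.0
```

```bash
python3 rel.py; python3 - <<'E'
from h import *
sc=cams.read_camera("scene")
cv2.imwrite("pics/k_s.png",cv2.resize(sc[145:195,170:230,::-1],None,fx=10,fy=10,interpolation=cv2.INTER_CUBIC))
E
```

```text
15.225 [ 0.5403 -0.2648  0.0589] [-0.51 -0.65 -0.25] [-0.029  0.003 -0.022] -1.6179553619282764e-05 tilt [-1.e-04 -1.e-04 -1.e+00]
R tool cm [ -4.34 -12.65  -1.01]
Y tool cm [ 9.83 -8.7  -2.21]
B tool cm [-0.01  0.03 -3.41]
```

View pics/k_s.png

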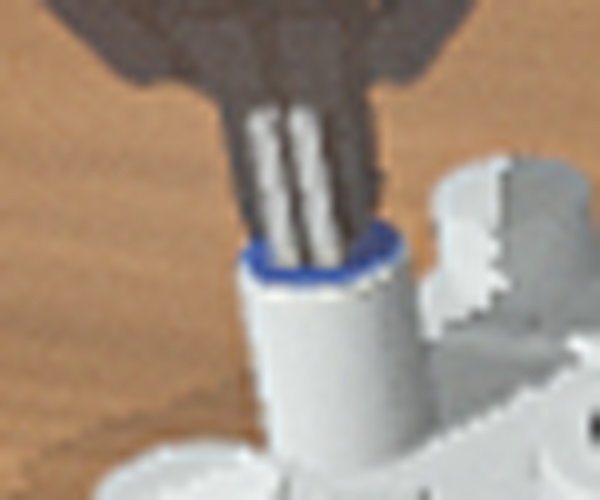

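Emit:
play_rows(
  series="0 0 0 0.05 0 0 0;0 0 0 0 0 0 0",
)

```text
clock: 15.52
tcp_pos: [0.5404, -0.2648, 0.0586]
orientation: [0.0, 0.99, 0.141, 0.0]
wrist_force: [-1.0, 0.1, 1.0]
finger_gap: 0.0
```

Emit:
play_rows(
  series="0 0 0 0.05 0 0 0;0 0 0 0 0 0 0",
)

```text
clock: 15.78
tcp_pos: [0.5404, -0.2648, 0.0586]
orientation: [0.0, 0.99, 0.141, 0.0]
wrist_force: [-2.0, 0.7, 5.1]
finger_gap: 0.0003
```

Emit:
play_rows(
  series="0 0 0 0 0 0 0;0 0 0 0 0 0 0;0 0 0 0 0 0 0;0 0 0 0 0 0 0;0 0 0 0 0 0 0",
)

```text
clock: 16.4
tcp_pos: [0.5404, -0.2649, 0.0586]
orientation: [0.0, 0.99, 0.141, 0.0]
wrist_force: [-1.7, 2.0, 4.7]
finger_gap: -0.0001
```

Emit:
play_rows(
  series="0 0 0 -1 0 0 0;0 0 0 -3 0 0 0;0 0 0 -4 0 0 0;0 0 0 -4 0 0 0;0 0 0 -3 0 0 0;0 0 0 -2 0 0 0;0 0 0 0 0 0 0;0 0 0 0 0 0 0;0 0 0 0 0 0 0;0 0 0 0 0 0 0",
)

```text
clock: 17.65
tcp_pos: [0.5399, -0.2645, 0.227]
orientation: [-0.001, 0.99, 0.141, -0.001]
wrist_force: [-0.0, -0.3, 0.4]
finger_gap: -0.0
```

```bash
python3 rel.py; python3 - <<'E'
from h import *
sc=cams.read_camera("scene")
cv2.imwrite("pics/l_s.png",cv2.resize(sc[90:240,170:290,::-1],None,fx=4,fy=4,interpolation=cv2.INTER_CUBIC))
d=cv2.absdiff(sc[:,:,::-1],cv2.imread("pics/scene0.png")).max(2)[165:240,170:290]
I=sc.astype(int);r,g,b=I[...,0],I[...,1],I[...,2]
box=np.zeros(b.shape,bool);box[155:240,175:285]=1
for m in ((r>120)&(g<70)&(b<70),(b>90)&(r<90)&(b>g+30)):
    k,l,s,ce=cv2.connectedComponentsWithStats((m&box).astype(np.uint8));i=1+np.argmax(s[1:,4]);print(s[i],ce[i])
E
```

```text
17.65 [ 0.5399 -0.2645  0.227 ] [-0.02 -0.32  0.43] [ 0.036 -0.005  0.027] -6.6716457792235734e-06 tilt [-0.0011 -0.0012 -1.    ]
R tool cm [ -4.29 -12.6   15.82]
Y tool cm [ 9.87 -8.65 14.6 ]
B tool cm [ 0.03  0.07 13.4 ]
[258 167  14   5  56] [264.33928571 169.05357143]
[195 167  14   6  67] [201.58208955 169.53731343]
```

View pics/l_s.png

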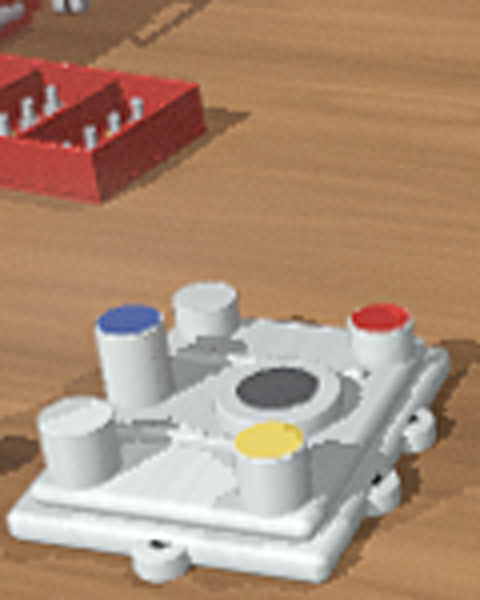

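Cover unmoved and gripper well clear; handing in.

```bash
python3 -c "
from workcell import workorder
print(workorder.hand_in())"
```

```text
the job is handed in; nothing more can be done
None
```

I touched the red, yellow and blue bosses in that order with the shut gripper, then lifted it about 17 cm clear and handed the job in at about 17.7 s. No verdict came back.

| Boss | Resting force (N) | Dwell |
|---|---|---|
| Red | about 8 (12.6 for a moment before I eased off) | at least 0.5 s |
| Yellow | about 5 | at least 0.5 s |
| Blue | about 5 | at least 0.5 s |

- **Position:** Each touch was within about 0.5 mm of the boss centre I worked out from the two cameras.
- **Cover:** In the last scene picture the red and blue paint marks were within about 0.3 pixel of the first picture, so the cover had not shifted. I did not measure the yellow mark again or recheck with the top camera.
- **Disagreement:** Contact came with the measured TCP height about 34 mm lower than the stated "fingertips 19 mm ahead of the TCP" implies, by the same amount at all three bosses. The camera pictures showed this before first contact, so I went by the pictures and the wrist force.

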